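# Square the disc sander's table with a try square

### The arm

A 7-joint arm with a two-finger parallel gripper is mounted at the origin on the work surface. World frame = base frame: x ahead of the robot, y to its left, z up, the work surface at z = 0. Lengths are in m, angles in rad, forces in N, time in s.
With the tool pointing down it reaches from about 0.35 to 0.9 m from the base axis. Payload 7.2 kg.
Tool frame: the origin (TCP) lies at the very end of the fingers, on their centre line; the grasp point (between the pads) lies bot.grip_depth behind it (bot.grip_depth is the distance from the TCP to the grasp point, in m); z points along the fingers, y is the line along which they close (so a half turn about z gives the same grasp; the last joint's range is limited). The gripper opens to 85 mm and grips with 20 to 120 N. Pads are 22 mm wide; open, the fingers measure 114 mm over their backs; the gripper's body (76 mm by 85 mm) begins 54 mm behind the grasp point. The pads swing forward as they close: fully open they stand 13 mm farther back than shut.
Start: joints at [-1.285, 0.411, -0.013, 1.596, 0.006, 1.134, -0.082], TCP at [0.217, 0.586, 0.231] pointing down, gripper open.
Joint ranges: [-2.95, 2.95], [-0.29, 1.99], [-1.47, 1.44], [0.14, 2.54], [-1.03, 4.17], [0.13, 1.85], [-2.86, 2.86]. Speed limits (rad/s): [2.39, 2.39, 3.01, 3.01, 3.14, 3.14, 3.14].

### API

Orientations are given as a unit quaternion [x, y, z, w].
In Python, from cell import status, cams, sign_off, bot gives the robot as it stands. The module is installed in compiled form; this text tells all that it offers.
- The arm moves only by the tool arm_command, never from a script. Its arguments are lists of equal length, an entry for each row: "hand": the finger opening in m, from 0 to 0.0854; "xyz": the shift along the tool's x, y, z in m, a list of three; "turn": the turn about the tool's z in degrees. In form: {"hand": [hand, ...], "xyz": [[x, y, z], ...], "turn": [turn, ...]}. A call has 1 to 12 rows; each row is the pose to reach, as a shift and turn from the pose commanded when the call began, along the tool's axes at that moment; what a row does not reach only later rows make up. A row lasts 1/10 s, in which the tool goes at most 50 mm and 8.59 degrees, less where a joint would pass 70% of its speed; a pose out of reach is approached as far as the arm can. A call with a gripper value outside its range is refused whole. The fingers move at their own pace and stop on an object; the grip force is fixed at half the most. Time passes only in rows, so rows that repeat a pose let the fingers close. It gives the time, the measured TCP pose, the force, the opening and the grip force at its end, in the units of the state.
- status.get_obs(): the state, without advancing time (a new reading comes with each control period).
- cams.snapshot(name): name is "scene" or "side" or "wrist"; returns a dict with "image" (400x640x3 uint8, red, green, blue), "camera_matrix" (3x3 intrinsics, pixels), "camera_from_world" (4x4, takes a point from world to camera coordinates). Camera axes: x right, y up, looking along -z (the intrinsics and any distortion apply to the point x, -y, -z); pixel columns grow to the right and rows downward; lengths in m; the calibration is good to about 2 mm. A picture is of the moment at which its call begins. There is no depth.
- sign_off(): hands the job in; it is judged then, once.
The state is a dict: "time": time; "qpos": joint angles; "dq": joint speeds; "tau": joint torques, N m; "ee_pos": TCP position; "tcp_rot": TCP orientation; "force": force on the tool from outside, world axes, zero at the start; "wrist_torque": the same for the moment, N m; "gripper_width": finger opening in m; "grip_force": force on a finger pad.
Only numpy, scipy, OpenCV 4.12 (cv2) and the standard library are available. Lean on these libraries where they do the work, as an engineer would, in place of code of your own. Each camera call takes 0.05 s, during which the arm holds its last target. There are 200 camera calls.

### The job

The disc sander's table has been left tilted up and its lock is slack. Pull the stop pin's knob straight out to its stop, then stand the try square on the table near the middle of the disc and press it into the corner until the stock sits flat on the table and the blade's edge lies flat on the disc, so that the table is brought down square to the disc. Finish while still holding the square pressed against both, ready for a colleague to lock the table, and leave the shoe, the tin and the brush where they are.

Things in the scene. Friction and masses are not known exactly. Their poses are not given: they have to be found in the camera images.
- sander: Bench disc sander, dark grey-green castings, fixed to the bench, switched off. Origin on the bench top straight below the middle of the disc's face; x runs from the disc back along the motor, the table lies at -x, y along the disc's face, z up. The corner where the square belongs is x = 0, y = 0, z = 140 mm. Motor and cowl fill x = 0 to 330 mm, up to 275 mm high.
- work_table (a joint): Tilt of the table, rad. 0 = level, square to the disc; positive = outer edge up, negative = outer edge down. It starts 9 to 15 degrees up. Friction holds it wherever it is left; some 6 to 9 N pressed down 130 mm in front of the disc turns it down. While the stop pin is in, it comes no lower than about 8 degrees (0.14).
- stop_pin (a joint): How far the stop pin is pulled out, m: 0 = in, 0.014 = out at its stop. Pulling takes about 6 N at first and 8 N at the end: a spring pulls it inwards, but its tight sleeve grips it harder than the spring pulls, so it stays where it is left.
- pin_knob (a point): Middle of the stop pin's round black knob, 24 mm diameter, 26 mm long, its axis level along the sander's y, beside the table. Pin in, it is at x = -50, y = -175, z = 105 mm of the sander (table edge at y = -115; the 24 mm sleeve behind it ends 34 mm short of this point). It pulls straight out along the sander's -y. Free from above, below and both sides.
- square: Try square, 0.3 kg, standing on its stock, blade up. Aluminium stock 130 long, 20 thick, 26 mm high; steel blade 26 wide, 4 mm thick, up to 120 mm high at one end of the stock. Origin: outer corner (underside, blade end, mid thickness); x along the stock away from the blade, y across, z up. Faces to seat: underside (z = 0) and blade end (x = 0). Pressed home, its x is opposite to the sander's x.
- shoe: Brown slip-on shoe, 290 mm long, 90 mm high, standing on the bench; a bystander. Origin under its middle, toe along x.
- tin: Closed round tin, 100 mm diameter, 87 mm high; a bystander. Origin at the centre of its underside.
- brush: Polishing brush lying bristles down, 150 x 50 mm, 43 mm high; a bystander. Origin at the centre of its underside, length along x.
- square_grip (a point): Middle of the free part of the square's stock, at x = 90, y = 0, z = 14 mm of the square, same axes: the stock is gripped here across its 20 mm thickness, clear of the tall blade (which ends at x = 26 mm). The blade end starts towards the sander.
- disc_center (a point): The sanding disc, 230 mm diameter, brown abrasive face in the upright plane x = 0 of the sander; it does not turn. This point is the face's centre, 150 mm above the bench, same axes as the sander. It reaches 125 mm above the table.
- table_mid (a point): The sander's aluminium table, 230 mm wide along the disc, 160 mm deep (3 to 163 mm in front of the disc), 8 mm thick. It tilts about a level axis along the disc's face (sander y) at sander x = 0, z = 140 mm. This point is on this axis at the middle of the disc, in the plane of the table's upper surface; x points into the disc, z is the table's normal.

How it is judged:
On the way:
1. the stop pin is pulled out to its stop (value of joint stop_pin above 0.0115 m), for 0.2 s.
At the end, for the whole second after the job is handed in: Held so through the last second: stop pin out; table square and square upright within 2 deg, square-on within 5 deg; its outer corner within 4 mm of the corner of table and disc, within 40 mm of the disc's middle; held by the fingers, pressing table (over 2 N) and disc (over 1 N) (value of joint stop_pin above 0.0115 m and value of joint work_table between -0.035 and 0.035 rad and angle between the z axis of square and the z axis of sander, either way round below 0.035 rad and angle between the x axis of square and the x axis of sander, either way round below 0.09 rad and x of square in the frame of sander between -0.004 and 0.004 m and y of square in the frame of sander between -0.04 and 0.04 m and z of square in the frame of sander between 0.136 and 0.144 m and contact force between square and table_plate above 2 N and contact force between square and disc_face above 1 N and contact force between the fingers and square above 2 N); the arm keeps its last pose, push and grip.
It fails at once if the shoe, the tin or the brush is disturbed (distance of any of shoe, tin, brush from where it was at the start of the episode above 0.03 m).
It also fails if it takes over 64 s, if anything falls off the work surface, if the arm or the gripper's body presses on something with over 40 N, if the wrist force passes 120 N, or if a joint passes its speed limit or range.

## Working session

There is one attempt and no reset: what is moved stays moved. The work goes in short steps, Python scripts to look and compute and a tool call to move; the robot and the scene stay as the last step left them, time stands still between calls to the robot, and variables do not carry over. Pictures are saved under pics/ and viewed, at most 10 in all, crops included, and the job is handed in when it is done.

Besides the shell and the picture viewer there is one more tool, called as a command line: name --pt "numbers of a row" for each row, then --argument value for the rest. arm_command: Moves the arm, as the interface text tells. Its arguments: {"type":"object","properties":{"hand":{"type":"array","items":{"type":"number"}},"xyz":{"type":"array","items":{"type":"array","items":{"type":"number"}}},"turn":{"type":"array","items":{"type":"number"}}},"required":["hand","xyz","turn"]}

```bash
mkdir -p pics; cat > h.py <<'E'
import numpy as np, cv2
from cell import status, cams, sign_off, bot
def snap(n,f):
    s=cams.snapshot(n); cv2.imwrite('pics/'+f,s['image'][:,:,::-1]); return s
def proj(s,P):
    P=np.atleast_2d(P); T=s['camera_from_world']; c=P@T[:3,:3].T+T[:3,3]; c=c*[1,-1,-1]
    p=c@np.array(s['camera_matrix']).T; return p[:,:2]/p[:,2:]
def ray(s,uv):
    K=np.array(s['camera_matrix']);T=s['camera_from_world']
    d=np.linalg.inv(K)@[uv[0],uv[1],1]; d=d*[1,-1,-1]; R=T[:3,:3]
    return -R.T@T[:3,3], R.T@d
def atz(s,uv,z):
    o,d=ray(s,uv); return o+d*(z-o[2])/d[2]
E
python3 - <<'E'
from h import *
import pickle
d={}
for n in ['scene','side']:
    d[n]=snap(n,n+'0.png'); o,_=ray(d[n],(0,0)); print(n,o.round(3),d[n].keys())
pickle.dump(d,open('s0.pkl','wb'))
o=status.get_obs(); print(o['time'],o['ee_pos'],o['tcp_rot'],o['force'],o['gripper_width'],bot.grip_depth)
E
```

```text
scene [0.661 0.44  0.673] dict_keys(['image', 'camera_matrix', 'camera_from_world'])
side [0.218 0.232 0.827] dict_keys(['image', 'camera_matrix', 'camera_from_world'])
0.1 [0.21640796 0.58584255 0.23052594] [ 1.75966229e-01  9.84395909e-01 -7.57344108e-04 -8.23372714e-05] [0.33755492 0.82280355 0.06603845] 0.08546550865606503 0.0187
```

View pics/scene0.png

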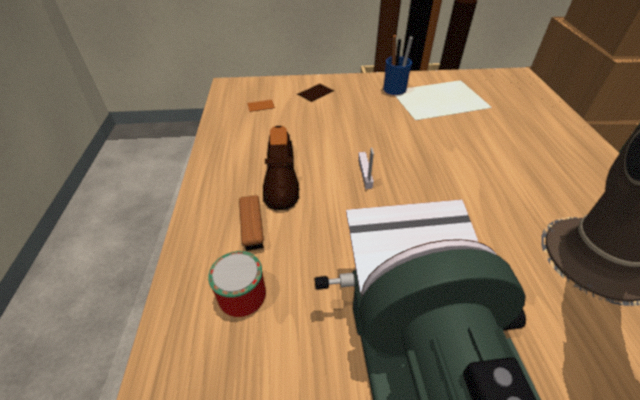

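View pics/side0.png

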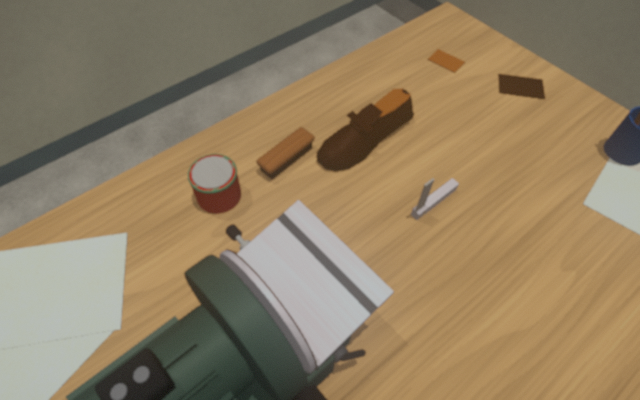

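The scene view shows the sander at the bottom centre, with its knob at about (321,283) and the table's outer corners at (347,209) and (465,201). The square is at about (367,170). In the side view the knob is at (234,232), the table corners at (299,202) and (392,292), and the square at about (435,200). I'll zoom in on the square and knob and fit the poses.

```bash
python3 - <<'E'
from h import *
import pickle
from scipy.optimize import least_squares
a=cv2.imread('pics/scene0.png');b=cv2.imread('pics/side0.png')
def c(im,u,v,w=50,h=37):return cv2.resize(im[v:v+h,u:u+w],(400,296),interpolation=cv2.INTER_CUBIC)
cv2.imwrite('pics/z.png',np.vstack([np.hstack([c(a,342,148-4),c(b,408,176-4)]),np.hstack([c(a,305,265),c(b,220,218)])]))
d=pickle.load(open('s0.pkl','rb'))
for n,p in [('scene',[(369,188),(362,154)]),('side',[(412,217),(456,187)])]:
    print(n,[atz(d[n],q,0.0).round(3) for q in p])
obs={'scene':[(321,283),(347,209),(465,201)],'side':[(234,232),(299,202),(392,292)]}
def f(v):
    x,y,yaw,t=v; R=np.array([[np.cos(yaw),-np.sin(yaw),0],[np.sin(yaw),np.cos(yaw),0],[0,0,1]])
    L=np.array([[-.05,-.175,.105]]+[[-.163*np.cos(t),s*.115,.14+.163*np.sin(t)] for s in(-1,1)])
    W=L@R.T+[x,y,0]
    return np.concatenate([(proj(d[n],W)-obs[n]).ravel() for n in obs])
best=min((least_squares(f,[.4,.4,y0,.2]) for y0 in np.arange(-3,3,.5)),key=lambda r:r.cost)
print(best.x,best.cost,best.fun.round(1))
E
```

```text
scene [array([ 0.485, -0.266,  0.   ]), array([ 0.481, -0.417,  0.   ])]
side [array([ 0.489, -0.261,  0.   ]), array([ 0.483, -0.399, -0.   ])]
[0.46269382 0.13022871 1.59868714 0.22062867] 4.915748809571475 [ 0.3 -0.3  0.   0.7 -0.8 -0.1 -0.3  0.3 -0.4 -2.2  0.8  1.7]
```

View pics/z.png

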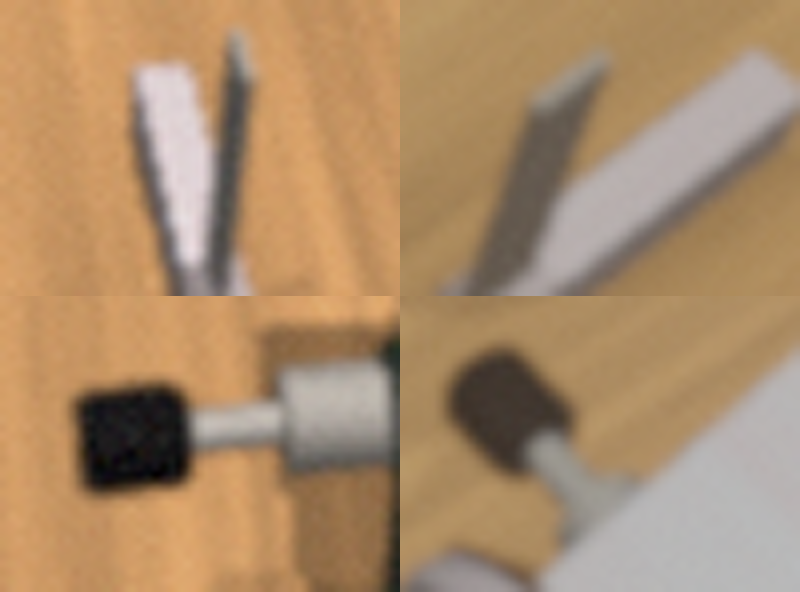

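The zoom gives the square's corners and confirms the knob's centre at scene (321.5,282.6) and side (233.5,232.2). Next I'll fit the square's pose and work out the move to the knob.

```bash
cat >> h.py <<'E'
from scipy.spatial.transform import Rotation as Ro
def to(p,yang):  # shift to world TCP p with tool y axis at world angle yang (deg, mod 180)
    o=status.get_obs(); R=Ro.from_quat(o['tcp_rot']).as_matrix(); 
    a=np.degrees(np.arctan2(R[1,1],R[0,1])); t=-(yang-a); t=(t+90)%180-90
    print('t',o['time'],'pos',o['ee_pos'].round(4),'ya',a.round(2),'tz',R[:,2].round(3),'F',o['force'].round(1),'w',round(o['gripper_width'],4),'gf',o['grip_force'])
    print('q',np.round(o['qpos'],2),'shift mm',((R.T@(np.array(p)-o['ee_pos']))*1000).round(1),'turn',round(t,1))
E
python3 - <<'E'
from h import *
import pickle
from scipy.optimize import least_squares
d=pickle.load(open('s0.pkl','rb'))
L=np.array([[130,10,26],[130,-10,26],[0,0,120],[26,0,120]])/1000
obs={'scene':[(358.9,152.5),(365.5,152.2),(373,154),(371.8,148)],'side':[(452.4,178),(458,183.3),(425.5,185.1),(433.6,178.9)]}
def f(v,full=True):
    x,y,a=v;R=Ro.from_euler('z',a).as_matrix();W=L@R.T+[x,y,0]
    return np.concatenate([(proj(d[n],W)-obs[n]).ravel() for n in obs])
r=least_squares(f,[.485,-.264,-1.6]);print(r.x,r.fun.round(1))
R=Ro.from_euler('z',r.x[2]).as_matrix();print('grip',R@[.09,0,.014]+[r.x[0],r.x[1],0])
# knob triangulation
A=[];b=[]
for n,uv in(('scene',(321.5,282.6)),('side',(233.5,232.2))):
    o,dd=ray(d[n],uv);dd/=np.linalg.norm(dd);P=np.eye(3)-np.outer(dd,dd);A.append(P);b.append(P@o)
print('knob',np.linalg.lstsq(np.vstack(A),np.hstack(b),rcond=None)[0])
to([.64,.086,.40],91.6)
E
```

```text
[ 0.48538892 -0.26157009 -1.55517648] [-0.4 -0.  -0.2 -0.1  0.3  0.  -0.4 -0.3 -0.3 -0.1  1.   0.1 -0.7  0.5
  0.1  0. ]
grip [ 0.48679465 -0.35155911  0.014     ]
knob [0.63868274 0.08556116 0.10611013]
t 0.1 pos [0.2164 0.5858 0.2305] ya 69.73 tz [-0.    -0.001 -1.   ] F [0.3 0.8 0.1] w 0.0855 gf 0.0
q [-1.29  0.41 -0.01  1.6   0.01  1.13 -0.08] shift mm [-570.5 -322.4 -168.9] turn -21.9
```

arm_command --hand '[0.085, 0.085, 0.085, 0.085, 0.06, 0.06, 0.06, 0.06, 0.06, 0.06, 0.06, 0.06]' --pt "0 0 -0.05" --pt "0 0 -0.1" --pt "0 0 -0.14" --pt "-0.02 -0.01 -0.16" --pt "-0.055 -0.03 -0.165" --pt "-0.09 -0.05 -0.165" --pt "-0.125 -0.07 -0.165" --pt "-0.16 -0.09 -0.165" --pt "-0.195 -0.11 -0.165" --pt "-0.23 -0.13 -0.165" --pt "-0.265 -0.15 -0.165" --pt "-0.3 -0.17 -0.165" --turn '[0, 0, 0, 0, -3, -6, -9, -12, -15, -18, -21, -21.9]'

```text
time: 1.3
ee_pos: [0.4398, 0.3213, 0.3961]
tcp_rot: [-0.015, 1.0, -0.0, -0.0]
force: [0.7, 1.0, 0.8]
gripper_width: 0.0603
grip_force: 0.0
```

```bash
python3 -c "
from h import *
to([.642,.0856,.25],91.6)"
```

```text
t 1.3 pos [0.4398 0.3213 0.3961] ya 91.74 tz [-0. -0. -1.] F [0.7 1.  0.8] w 0.0603 gf 0.0
q [-0.83  0.17  0.14  1.54 -0.02  1.43  0.9 ] shift mm [-195.  -241.7  146. ] turn 0.1
```

arm_command --hand '[0.06, 0.06, 0.06, 0.06, 0.06, 0.06, 0.06, 0.06, 0.06, 0.06, 0.06, 0.06]' --pt "-0.027 -0.034 0" --pt "-0.055 -0.068 0" --pt "-0.083 -0.102 0" --pt "-0.11 -0.136 0" --pt "-0.138 -0.17 0" --pt "-0.166 -0.205 0" --pt "-0.195 -0.2415 0.01" --pt "-0.195 -0.2415 0.05" --pt "-0.195 -0.2415 0.09" --pt "-0.195 -0.2415 0.13" --pt "-0.195 -0.2415 0.17" --pt "-0.195 -0.2415 0.19" --turn '[0, 0, 0, 0, 0, 0, 0, 0, 0, 0, 0, 0]'

```text
time: 2.5
ee_pos: [0.6387, 0.0868, 0.2019]
tcp_rot: [-0.014, 1.0, -0.001, -0.003]
force: [-0.4, 0.3, -0.2]
gripper_width: 0.06
grip_force: 0.0
```

```bash
python3 - <<'E'
from h import *
to([.6415,.0856,.087],91.6)
ims=[]
for n in ['scene','wrist']:
    s=snap(n,n+'1.png'); ims.append(s['image'][:,:,::-1])
cv2.imwrite('pics/k1.png',np.hstack([ims[0][130:400,200:500],cv2.resize(ims[1],(432,270))]))
o=status.get_obs(); print(proj(s,[[.6387,.0856,.106]]))
E
```

```text
t 2.5 pos [0.6387 0.0868 0.2019] ya 91.63 tz [-0.006 -0.001 -1.   ] F [-0.4  0.3 -0.2] w 0.06 gf 0.0
q [-0.41  0.48  0.28  1.59 -0.14  1.1   1.51] shift mm [ -3.4  -1.2 114.9] turn 0.0
[[314.65326959 209.50101397]]
```

View pics/k1.png

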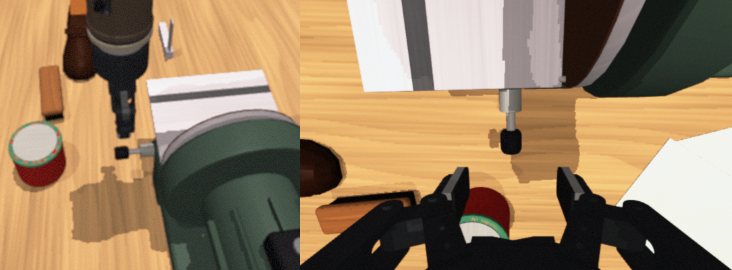

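The wrist view shows the knob at full-image pixel (313,209). That matches the projected (315,210), so I'm descending onto it.

arm_command --hand '[0.06, 0.06, 0.06, 0.06, 0.06, 0.06]' --pt "-0.002 -0.001 0.03" --pt "-0.002 -0.001 0.06" --pt "-0.002 -0.001 0.09" --pt "-0.002 -0.001 0.11" --pt "-0.002 -0.001 0.115" --pt "-0.002 -0.001 0.115" --turn '[0, 0, 0, 0, 0, 0]'

```text
time: 3.2
ee_pos: [0.6433, 0.0861, 0.0919]
tcp_rot: [-0.014, 1.0, -0.0, 0.0]
force: [0.5, -0.2, 0.6]
gripper_width: 0.0602
grip_force: 0.0
```

```bash
python3 -c "
from h import *
to([.6415,.0856,.087],91.6)"
```

```text
t 3.2 pos [0.6433 0.0861 0.0919] ya 91.63 tz [ 0. -0. -1.] F [ 0.5 -0.2  0.6] w 0.0602 gf 0.0
q [-0.38  0.6   0.25  1.68 -0.18  0.89  1.54] shift mm [ 1.8 -0.5  4.9] turn 0.0
```

arm_command --hand '[0.06, 0.03, 0.01, 0.01, 0.01, 0.01, 0.01, 0.01]' --pt "0.002 0 0.005" --pt "0.002 0 0.005" --pt "0.002 0 0.005" --pt "0.002 0 0.005" --pt "0.002 0 0.005" --pt "0.002 0 0.005" --pt "0.002 0 0.005" --pt "0.002 0 0.005" --turn '[0, 0, 0, 0, 0, 0, 0, 0]'

```text
time: 4.0
ee_pos: [0.6415, 0.0846, 0.0874]
tcp_rot: [-0.014, 1.0, -0.001, 0.001]
force: [-1.2, -3.8, 5.8]
gripper_width: 0.0222
grip_force: 58.6
```

arm_command --hand '[0.01, 0.01, 0.01, 0.01, 0.01, 0.01, 0.01, 0.01, 0.01]' --pt "-0.003 0 0" --pt "-0.006 0 0" --pt "-0.009 0 0" --pt "-0.012 0 0" --pt "-0.014 0 0" --pt "-0.016 0 0" --pt "-0.017 0 0" --pt "-0.017 0 0" --pt "-0.017 0 0" --turn '[0, 0, 0, 0, 0, 0, 0, 0, 0]'

```text
time: 4.9
ee_pos: [0.6555, 0.0853, 0.0872]
tcp_rot: [-0.014, 1.0, -0.0, -0.002]
force: [-11.8, -4.5, 13.9]
gripper_width: 0.0218
grip_force: 59.3
```

arm_command --hand '[0.01, 0.01, 0.01, 0.01]' --pt "-0.002 0 0" --pt "-0.004 0 0" --pt "-0.004 0 0" --pt "-0.004 0 0" --turn '[0, 0, 0, 0]'

```text
time: 5.3
ee_pos: [0.6555, 0.0853, 0.0868]
tcp_rot: [-0.014, 1.0, -0.0, -0.007]
force: [-25.1, -4.9, 21.6]
gripper_width: 0.0217
grip_force: 60.2
```

The knob is at its stop: it has moved 14 mm and the force climbs without further movement. I'll ease off, release and lift.

arm_command --hand '[0.01, 0.01, 0.06, 0.06, 0.06, 0.06, 0.06, 0.06, 0.06, 0.06, 0.06]' --pt "0.003 0 0" --pt "0.003 0 0" --pt "0.003 0 0" --pt "0.003 0 0" --pt "0.003 0 0" --pt "0.003 0 0" --pt "0.003 0 -0.03" --pt "0.003 0 -0.07" --pt "0.003 0 -0.11" --pt "0.003 0 -0.15" --pt "0.003 0 -0.18" --turn '[0, 0, 0, 0, 0, 0, 0, 0, 0, 0, 0]'

```text
time: 6.4
ee_pos: [0.6595, 0.0866, 0.2692]
tcp_rot: [-0.014, 1.0, 0.0, 0.001]
force: [0.9, -0.0, 0.0]
gripper_width: 0.0599
grip_force: 0.0
```

```bash
python3 - <<'E'
from h import *
to([.4868,-.3516,.20],0.9)
s=snap('scene','s2.png')
u=.642+.014
for k in (0,.014): print(proj(s,[[.6387+k,.0856+.03*k,.106]]))
g=cv2.cvtColor(s['image'],7)[265:300,285:345]
m=(g<30).astype(np.uint8); n,_,st,c=cv2.connectedComponentsWithStats(m); print(c[1:]+[285,265],st[1:,4])
E
```

```text
t 6.4 pos [0.6595 0.0866 0.2692] ya 91.63 tz [ 0.003  0.001 -1.   ] F [ 0.9 -0.   0. ] w 0.0599 gf 0.0
q [-0.4   0.46  0.3   1.46 -0.14  1.24  1.51] shift mm [ 185.3 -433.1   68.5] turn -89.3
[[321.49366556 282.65478087]]
[[313.75137764 283.3729891 ]]
[[313.71929825 283.21052632]] [114]
```

The pin is confirmed out: the knob is at scene (313.7,283.2), exactly where a 14 mm pull should put it. Moving on to the square.

arm_command --hand '[0.05, 0.05, 0.05, 0.05, 0.05, 0.05, 0.05, 0.05, 0.05, 0.05, 0.05, 0.05]' --pt "0.015 -0.036 0" --pt "0.03 -0.072 0" --pt "0.046 -0.108 0" --pt "0.062 -0.144 0" --pt "0.077 -0.18 0" --pt "0.093 -0.216 0" --pt "0.108 -0.252 0" --pt "0.124 -0.288 0" --pt "0.139 -0.324 0" --pt "0.155 -0.36 0" --pt "0.17 -0.396 0" --pt "0.185 -0.433 0" --turn '[8, 16, 24, 32, 40, 48, 56, 64, 72, 80, 88, 90.7]'

```text
time: 7.65
ee_pos: [0.4859, -0.3526, 0.2661]
tcp_rot: [0.703, 0.711, 0.0, 0.0]
force: [0.3, 0.4, 0.0]
gripper_width: 0.0498
grip_force: 0.0
```

```bash
python3 - <<'E'
from h import *
to([.4868,-.3516,.10],0.9)
s=snap('wrist','w3.png')
R=Ro.from_euler('z',-1.5552).as_matrix()
L=np.array([[130,10,26],[130,-10,26],[0,0,120],[26,0,120]])/1000
print(proj(s,L@R.T+[.4854,-.2616,0]).round(0))
E
```

```text
t 7.65 pos [ 0.4859 -0.3526  0.2661] ya 0.68 tz [ 0. -0. -1.] F [0.3 0.4 0. ] w 0.0498 gf 0.0
q [-0.    0.41  0.76  1.65 -0.3   1.2   0.84] shift mm [  1.    0.9 166.1] turn -0.2
[[325. 202.]
 [309. 203.]
 [317.  83.]
 [317. 115.]]
```

View pics/w3.png

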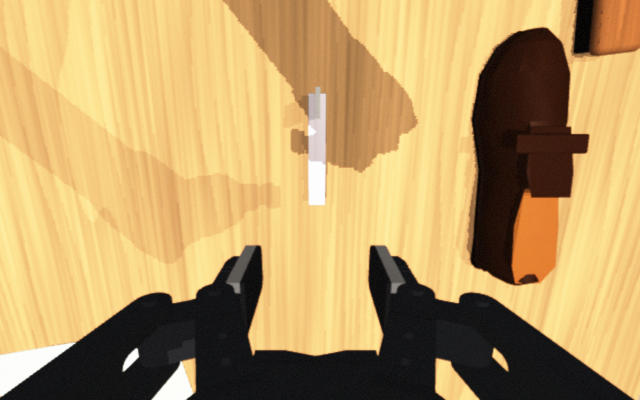

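The wrist view shows the stock end at (309–326, 205), close to the predicted row 202, so I'm going down.

arm_command --hand '[0.05, 0.05, 0.05, 0.05, 0.05, 0.05, 0.05, 0.05, 0.05]' --pt "0.001 0.001 0.04" --pt "0.001 0.001 0.08" --pt "0.001 0.001 0.12" --pt "0.001 0.001 0.16" --pt "0.001 0.001 0.2" --pt "0.001 0.001 0.225" --pt "0.001 0.001 0.24" --pt "0.001 0.001 0.25" --pt "0.001 0.001 0.25" --turn '[0, 0, 0, 0, 0, 0, 0, 0, 0]'

```text
time: 8.6
ee_pos: [0.4871, -0.3504, 0.0157]
tcp_rot: [0.701, 0.713, -0.0, -0.0]
force: [0.0, -0.4, -0.3]
gripper_width: 0.0503
grip_force: 0.0
```

```bash
python3 -c "
from h import *
to([.4868,-.3516,.007],0.9)"
```

```text
t 8.6 pos [ 0.4871 -0.3504  0.0157] ya 0.94 tz [-0.001  0.    -1.   ] F [ 0.  -0.4 -0.3] w 0.0503 gf 0.0
q [ 0.14  0.7   0.57  1.86 -0.53  0.74  1.02] shift mm [-1.2 -0.3  8.7] turn 0.0
```

arm_command --hand '[0.05, 0.05, 0.05, 0.03, 0.005, 0.005, 0.005, 0.005, 0.005, 0.005]' --pt "-0.001 0 0.006" --pt "-0.001 0 0.0115" --pt "-0.001 0 0.0115" --pt "-0.001 0 0.0115" --pt "-0.001 0 0.0115" --pt "-0.001 0 0.0115" --pt "-0.001 0 0.0115" --pt "-0.001 0 0.0115" --pt "-0.001 0 0.0115" --pt "-0.001 0 0.0115" --turn '[0, 0, 0, 0, 0, 0, 0, 0, 0, 0]'

```text
time: 9.6
ee_pos: [0.4877, -0.3518, 0.0054]
tcp_rot: [0.701, 0.713, 0.0, 0.0]
force: [-0.6, 0.6, 5.8]
gripper_width: 0.0188
grip_force: 59.7
```

arm_command --hand '[0.005, 0.005, 0.005, 0.005, 0.005, 0.005, 0.005, 0.005, 0.005, 0.005, 0.005, 0.005]' --pt "0 0 -0.01" --pt "0 0 -0.03" --pt "0 0 -0.06" --pt "0 0 -0.1" --pt "0 0 -0.14" --pt "0 0 -0.18" --pt "0 0 -0.21" --pt "0.01 0 -0.22" --pt "0.04 -0.002 -0.22" --pt "0.07 -0.003 -0.22" --pt "0.1 -0.004 -0.22" --pt "0.13 -0.006 -0.22" --turn '[0, 0, 0, 0, 0, 0, 0, 0, 0, 0, 0, 0]'

```text
time: 10.8
ee_pos: [0.4781, -0.2192, 0.2234]
tcp_rot: [0.701, 0.713, -0.0, -0.001]
force: [0.4, 0.7, -2.1]
gripper_width: 0.0188
grip_force: 58.9
```

arm_command --hand '[0.005, 0.005, 0.005, 0.005, 0.005, 0.005, 0.005, 0.005, 0.005, 0.005]' --pt "0.03 -0.001 0" --pt "0.06 -0.003 0" --pt "0.09 -0.004 0" --pt "0.12 -0.005 0" --pt "0.15 -0.006 0" --pt "0.18 -0.008 0" --pt "0.21 -0.009 0" --pt "0.225 -0.01 0" --pt "0.232 -0.01 0" --pt "0.232 -0.01 0" --turn '[0, 0, 0, 0, 0, 0, 0, 0, 0, 0]'

```text
time: 11.8
ee_pos: [0.4645, 0.0111, 0.224]
tcp_rot: [0.701, 0.714, -0.001, -0.0]
force: [-0.2, -0.9, -3.0]
gripper_width: 0.0189
grip_force: 59.0
```

```bash
python3 - <<'E'
from h import *
to([.4655,.0398,.1454],1.6)
im=[snap(n,n+'4.png')['image'][:,:,::-1] for n in ('scene','side','wrist')]
cv2.imwrite('pics/c4.png',np.vstack([np.hstack([im[0][100:340,280:600],im[1][140:380,190:510]]),np.hstack([im[2][0:300,:640]])]))
E
```

```text
t 11.8 pos [0.4645 0.0111 0.224 ] ya 1.05 tz [-0.002 -0.    -1.   ] F [-0.2 -0.9 -3. ] w 0.0189 gf 58.950145840644836
q [-0.71  0.15  0.66  2.01 -0.11  1.02  0.02] shift mm [28.7  1.6 78.6] turn -0.6
```

View pics/c4.png

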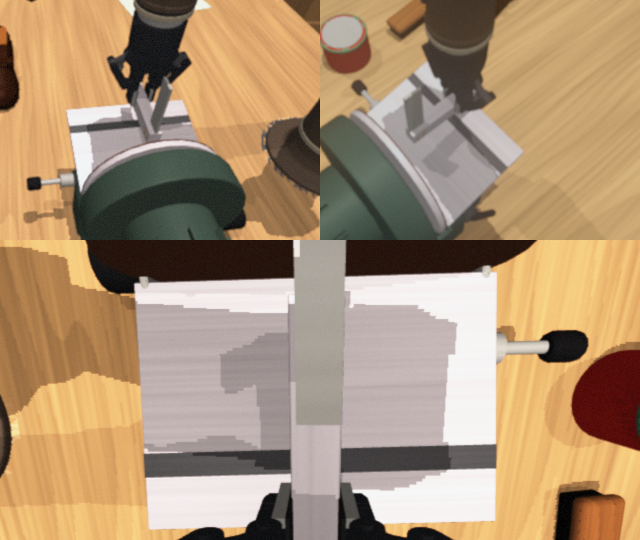

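The square is held upright over the table, blade towards the disc, and the pin is out. I'll lower and advance until the blade is just short of the disc.

arm_command --hand '[0.005, 0.005, 0.005, 0.005, 0.005, 0.005, 0.005, 0.005]' --pt "0.005 0.001 0.01" --pt "0.01 0.0016 0.02" --pt "0.015 0.0016 0.03" --pt "0.019 0.0016 0.035" --pt "0.022 0.0016 0.038" --pt "0.024 0.0016 0.039" --pt "0.025 0.0016 0.039" --pt "0.025 0.0016 0.039" --turn '[0, -0.2, -0.4, -0.6, -0.6, -0.6, -0.6, -0.6]'

```text
time: 12.75
ee_pos: [0.4668, 0.0353, 0.1861]
tcp_rot: [0.698, 0.717, 0.0, 0.0]
force: [-0.0, -0.2, -3.3]
gripper_width: 0.0186
grip_force: 58.9
```

```bash
python3 - <<'E'
from h import *
to([.4655,.0398,.1454],1.6)
E
```

```text
t 12.75 pos [0.4668 0.0353 0.1861] ya 1.54 tz [ 0.001  0.    -1.   ] F [-0.  -0.2 -3.3] w 0.0186 gf 58.87477219104767
q [-0.72  0.21  0.63  2.05 -0.15  0.93  0.02] shift mm [ 4.5 -1.2 40.7] turn -0.1
```

arm_command --hand '[0.005, 0.005, 0.005, 0.005, 0.005, 0.005]' --pt "0 0 0.004" --pt "0 0 0.008" --pt "0 0 0.012" --pt "0 0 0.016" --pt "0 0 0.02" --pt "0 0 0.02" --turn '[0, 0, 0, 0, 0, 0]'

```text
time: 13.35
ee_pos: [0.4668, 0.0348, 0.1655]
tcp_rot: [0.698, 0.716, -0.0, 0.0]
force: [-0.5, -1.6, -0.7]
gripper_width: 0.0191
grip_force: 59.2
```

arm_command --hand '[0.005, 0.005, 0.005, 0.005, 0.005, 0.005]' --pt "0 0 0.003" --pt "0 0 0.006" --pt "0 0 0.009" --pt "0 0 0.012" --pt "0 0 0.014" --pt "0 0 0.014" --turn '[0, 0, 0, 0, 0, 0]'

```text
time: 13.95
ee_pos: [0.4666, 0.0353, 0.1515]
tcp_rot: [0.698, 0.716, 0.0, -0.0]
force: [0.6, -1.6, 1.7]
gripper_width: 0.0186
grip_force: 59.4
```

arm_command --hand '[0.005, 0.005, 0.005, 0.005, 0.005]' --pt "0.001 0 0.001" --pt "0.002 0 0.002" --pt "0.003 0 0.003" --pt "0.004 0 0.003" --pt "0.004 0 0.003" --turn '[0, 0, 0, 0, 0]'

```text
time: 14.45
ee_pos: [0.4664, 0.0384, 0.1486]
tcp_rot: [0.698, 0.716, -0.0, 0.0]
force: [1.1, -7.7, 1.6]
gripper_width: 0.0189
grip_force: 59.5
```

```bash
python3 - <<'E'
from h import *
import scipy.optimize as so
to([.4655,.0398,.1454],1.6)
im=[snap(n,n+'5.png')['image'][:,:,::-1] for n in ('scene','side','wrist')]
z=lambda i,v,u:cv2.resize(i[v:v+150,u:u+200],(400,300),interpolation=cv2.INTER_CUBIC)
cv2.imwrite('pics/c5.png',np.vstack([np.hstack([z(im[0],170,340),z(im[1],190,220)]),np.hstack([cv2.resize(im[2],(480,300)),np.zeros((300,320,3),np.uint8)])]))
E
```

```text
t 14.45 pos [0.4664 0.0384 0.1486] ya 1.49 tz [-0.    -0.001 -1.   ] F [ 1.1 -7.7  1.6] w 0.0189 gf 59.4796621799469
q [-0.7   0.27  0.61  2.09 -0.21  0.84  0.06] shift mm [ 1.4 -0.9  3.2] turn -0.1
```

View pics/c5.png

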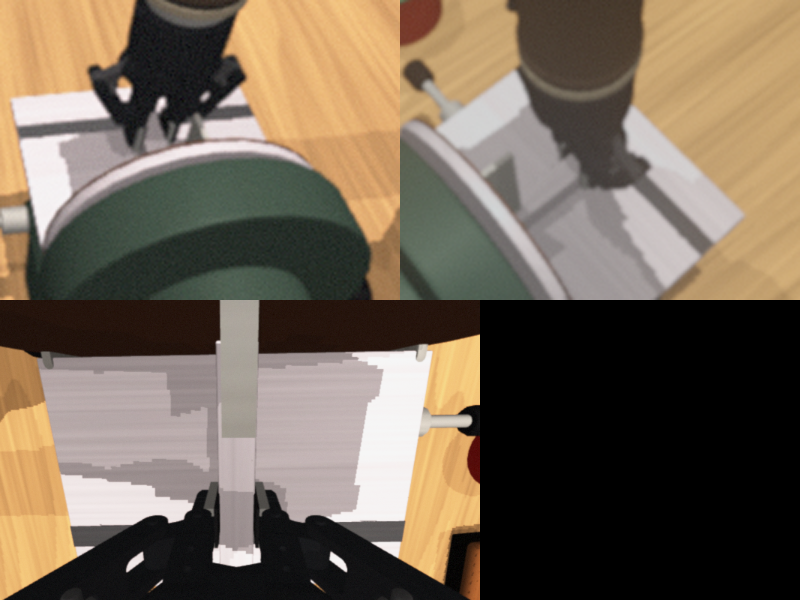

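arm_command --hand '[0.005, 0.005, 0.005]' --pt "0 0 0.001" --pt "0 0 0.002" --pt "0 0 0.002" --turn '[0, 0, 0]'

```text
time: 14.9
ee_pos: [0.4665, 0.0385, 0.1467]
tcp_rot: [0.698, 0.716, -0.0, 0.0]
force: [0.6, -7.0, 2.5]
gripper_width: 0.0187
grip_force: 59.7
```

arm_command --hand '[0.005, 0.005, 0.005]' --pt "0 0 0.001" --pt "0 0 0.001" --pt "0 0 0.001" --turn '[0, 0, 0]'

```text
time: 15.2
ee_pos: [0.4665, 0.0385, 0.1458]
tcp_rot: [0.698, 0.716, -0.0, 0.0]
force: [1.6, -6.5, 4.0]
gripper_width: 0.0189
grip_force: 59.8
```

arm_command --hand '[0.005, 0.005, 0.005]' --pt "0 0 0.001" --pt "0 0 0.001" --pt "0 0 0.001" --turn '[0, 0, 0]'

```text
time: 15.5
ee_pos: [0.4665, 0.0385, 0.145]
tcp_rot: [0.698, 0.716, -0.0, 0.0]
force: [0.1, -7.3, 6.6]
gripper_width: 0.0185
grip_force: 60.2
```

arm_command --hand '[0.005, 0.005, 0.005]' --pt "0 0 0.001" --pt "0 0 0.001" --pt "0 0 0.001" --turn '[0, 0, 0]'

```text
time: 15.8
ee_pos: [0.4665, 0.0384, 0.1443]
tcp_rot: [0.698, 0.716, 0.0, 0.0]
force: [-2.0, -8.0, 9.8]
gripper_width: 0.0189
grip_force: 60.7
```

```bash
python3 - <<'E'
from h import *
to([.4655,.0398,.1454],1.6)
w=snap('wrist','wrist6.png'); s=snap('side','side6.png')
# wrist sensitivity: blade top edge in square frame, rotated about grip by pitch
for f in('wrist4.png','wrist5.png','wrist6.png'):
    g=cv2.cvtColor(cv2.imread('pics/'+f),6).astype(float)[:,308:330].mean(1)
    d=np.diff(g); i=np.argsort(-abs(d))[:6]; print(f,[(k,round(d[k])) for k in sorted(i)])
o=status.get_obs(); 
yaw=np.radians(-88.4);Rz=Ro.from_euler('z',yaw)
for pit in(0,2):
    p=Rz.apply(Ro.from_euler('y',pit,degrees=True).apply([[.026-.09,0,.120-.022]]))+o['ee_pos']+[0,0,.0187]
    print('pit',pit,proj(w,p).round(1))
# expected table corners in side and wrist
def tab(t): 
    R=Ro.from_euler('z',1.5987).as_matrix()
    return np.array([[-.163*np.cos(t),q*.115,.14+.163*np.sin(t)] for q in(-1,1)])@R.T+[.4627,.1302,0]
for t in(-.035,0,.035,.2206): print(t,'side',proj(s,tab(t)).round(1).tolist(),'wrist',proj(w,tab(t)).round(1).tolist())
z=lambda i,v,u:cv2.resize(i[v:v+30,u:u+40],(400,300),interpolation=cv2.INTER_NEAREST)
a=cv2.imread('pics/side0.png');b=cv2.imread('pics/side6.png')
ww=cv2.resize(cv2.imread('pics/wrist6.png'),(480,300))
cv2.imwrite('pics/c6.png',np.vstack([np.hstack([z(a,278,370),z(b,278,370)]),np.hstack([ww,cv2.resize(b[200:290,230:326],(320,300))])]))
E
```

```text
t 15.8 pos [0.4665 0.0384 0.1443] ya 1.46 tz [ 0.  0. -1.] F [-2.  -8.   9.8] w 0.0189 gf 60.69937705993652
q [-0.69  0.28  0.61  2.09 -0.21  0.83  0.07] shift mm [ 1.4 -1.  -1.1] turn -0.1
wrist4.png [(np.int64(254), -19), (np.int64(332), 17), (np.int64(333), 30), (np.int64(353), -51), (np.int64(354), -90), (np.int64(355), -58)]
wrist5.png [(np.int64(183), 21), (np.int64(333), 24), (np.int64(334), 33), (np.int64(353), -52), (np.int64(354), -90), (np.int64(355), -58)]
wrist6.png [(np.int64(202), 20), (np.int64(256), -20), (np.int64(332), 24), (np.int64(353), -51), (np.int64(354), -89), (np.int64(355), -58)]
pit 0 [[330. 161.]]
pit 2 [[330.8 209. ]]
-0.035 side [[300.9, 211.4], [390.7, 302.2]] wrist [[517.5, 364.9], [113.5, 365.9]]
0 side [[300.8, 209.7], [391.3, 300.8]] wrist [[523.7, 372.8], [107.4, 373.9]]
0.035 side [[300.7, 208.0], [391.7, 299.5]] wrist [[530.3, 380.9], [100.8, 382.0]]
0.2206 side [[298.6, 199.8], [392.8, 293.7]] wrist [[574.9, 427.6], [56.4, 428.9]]
```

View pics/c6.png

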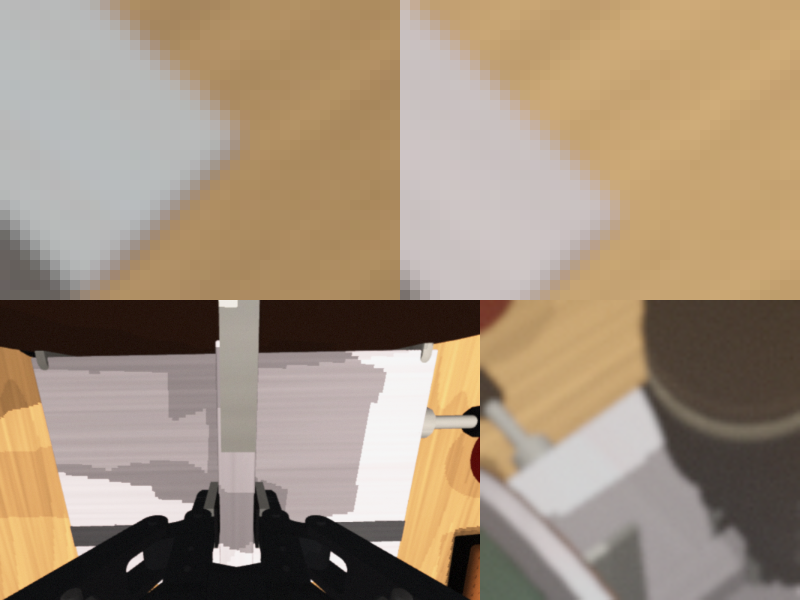

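The side view shows the table corner down from row 291.7 to 298.8, which puts the tilt at about 0. The blade-top edge in the wrist view has moved from row 183 to 202, so the square has pitched about 0.8° from pressing slightly too deep. I'll back off a little.

arm_command --hand '[0.005, 0.005, 0.005, 0.005]' --pt "0 0 -0.001" --pt "0 0 -0.001" --pt "0 0 -0.001" --pt "0 0 -0.001" --turn '[0, 0, 0, 0]'

```text
time: 16.3
ee_pos: [0.4665, 0.0386, 0.1448]
tcp_rot: [0.698, 0.716, -0.0, 0.0]
force: [1.2, -6.9, 1.7]
gripper_width: 0.0187
grip_force: 59.6
```

```bash
python3 - <<'E'
from h import *
w=snap('wrist','wrist7.png'); s=snap('side','side7.png')
F=[]
for f in('wrist4.png','wrist5.png','wrist6.png','wrist7.png'):
    g=cv2.cvtColor(cv2.imread('pics/'+f),6).astype(float)[150:230,308:330].mean(1)
    d=np.diff(g); k=int(np.argmax(d));print(f,150+k,round(d[k]))
    # disc/blade tip col; table outer strip edges at right (col 400..415)
# table tilt from side image: subpixel shift of corner patch vs predicted synthetic => phase correlation side0->side7
a=[cv2.imread('pics/side%d.png'%i,0).astype(np.float32)  for i in(0,6,7)]
t=a[0][280:300,378:400]
for b in a[1:]:
    r=cv2.matchTemplate(b[274:314,370:410],t,cv2.TM_CCOEFF_NORMED); _,v,_,l=cv2.minMaxLoc(r); 
    y=r[max(l[1]-1,0):l[1]+2,l[0]]; print('corner shift',l[0]-8,l[1]-6+(y[0]-y[2])/(2*(y[0]-2*y[1]+y[2])),v)
def edge(f):
    g=cv2.imread(f,0); return g
to([.4655,.0398,.1454],1.6)
E
```

```text
wrist4.png 184 16
wrist5.png 183 21
wrist6.png 202 20
wrist7.png 195 19
corner shift -2 7.104814 0.979206919670105
corner shift -2 7.138703 0.979497492313385
t 16.4 pos [0.4664 0.0386 0.1447] ya 1.47 tz [-0. -0. -1.] F [ 1.2 -6.3  3.5] w 0.0185 gf 59.59398686885834
q [-0.7   0.28  0.61  2.09 -0.21  0.83  0.07] shift mm [ 1.3 -0.9 -0.7] turn -0.1
```

```bash
python3 - <<'E'
from h import *
w=cv2.imread('pics/wrist7.png')
z=lambda v,u:cv2.resize(w[v:v+100,u:u+130],(390,300),interpolation=cv2.INTER_CUBIC)
cv2.imwrite('pics/c7.png',np.vstack([np.hstack([z(300,60),z(300,480)]),np.hstack([z(30,20),z(30,510)])]))
s=cams.snapshot('wrist')
R=Ro.from_euler('z',1.5987).as_matrix()
for t in(-.035,0,.035):
  c,n=np.cos(t),np.sin(t)
  P=np.array([[-x*c,q*.115,.14+x*n] for x in(.003,.163) for q in(1,-1)])@R.T+[.4627,.1302,0]
  print(t,proj(s,P).round(1).tolist())
E
```

```text
-0.035 [[41.8, 61.1], [587.9, 59.9], [114.1, 365.4], [517.0, 364.4]]
0 [[41.6, 61.1], [588.1, 59.8], [108.0, 373.2], [523.1, 372.3]]
0.035 [[41.4, 61.1], [588.3, 59.8], [101.5, 381.3], [529.7, 380.3]]
```

View pics/c7.png

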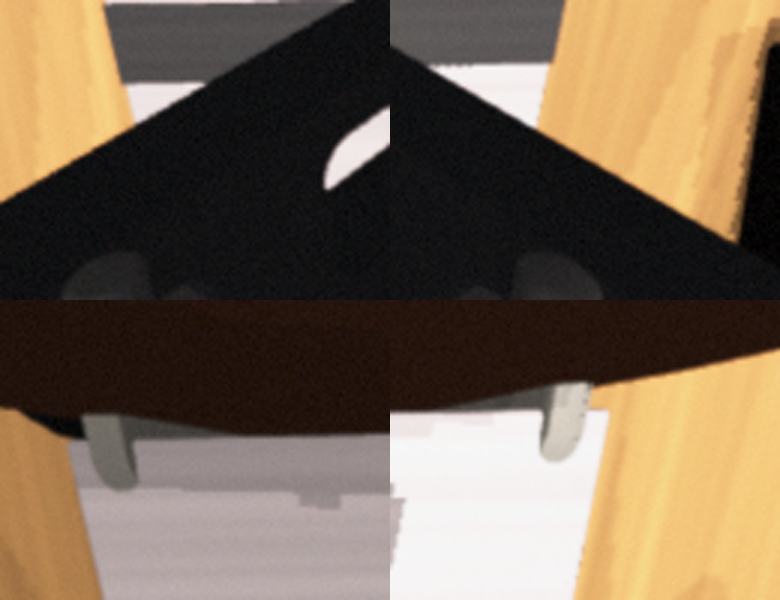

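The table's side edges in the wrist view narrow by 0.422 px per row. The model gives 0.421 for a level table, so the tilt is within about 0.3°. The square is within about 0.5° of upright. One last slight increase in downward pressure, then I'll check and hand in.

arm_command --hand '[0.005, 0.005, 0.005, 0.005, 0.005]' --pt "0 0 0.0005" --pt "0 0 0.0005" --pt "0 0 0.0005" --pt "0 0 0.0005" --pt "0 0 0.0005" --turn '[0, 0, 0, 0, 0]'

```text
time: 16.95
ee_pos: [0.4665, 0.0385, 0.1444]
tcp_rot: [0.698, 0.716, -0.0, 0.0]
force: [-0.0, -7.3, 6.2]
gripper_width: 0.0186
grip_force: 60.0
```

```bash
python3 - <<'E'
from h import *
for i in range(3):
    w=snap('wrist','wrist8.png'); o=status.get_obs(); print(o['force'].round(1))
g=cv2.cvtColor(cv2.imread('pics/wrist8.png'),6).astype(float)[150:230,308:330].mean(1);print(150+int(np.argmax(np.diff(g))))
s=snap('scene','s8.png'); g=cv2.cvtColor(s['image'],7)[265:300,285:330]
n,_,st,c=cv2.connectedComponentsWithStats((g<30).astype(np.uint8)); print(c[1:]+[285,265],st[1:,4])
E
```

```text
[-0.5 -7.   6.4]
[-0.3 -7.3  5.6]
[-0.1 -6.8  5.3]
200
[[314.06557377 285.06557377]
 [312.         280.        ]
 [314.         279.5       ]] [61  1  2]
```

```bash
python3 -c "
from h import *
print(sign_off())"
```

```text
the job is handed in; nothing more can be done
None
```

I handed the job in with the stop pin pulled out to its stop, the table down to level (tilt about 0) and the square still held pressed on table and disc, about 0.7° off upright; I made no contact with the shoe, tin or brush, and no verdict came back.

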